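# Pull the blue heating block out of the dry bath with the quarter-turn puller

### The job

Take the red-handled puller rod, put its foot down through the slot of the blue heating block in the dry bath and screw it a quarter turn so that its lugs catch under the slot. Pull the block straight up out of its bay and set it flat on the middle of the cork pad, with the puller left standing in it, and let go. Leave the silver block where it is.

Things in the scene. Friction and masses are not known exactly. Their poses are not given: they have to be found in the camera images.
- puller: Steel puller, 132 mm tall, 0.16 kg, upright in a fixed grey holder; collar on holder top, lifts out 20 mm. Origin: underside centre, 20 mm above bench; z up. Foot = two thread lugs: bar 64 mm along x, 10 mm along y, z 0-8 mm. Shank 10 mm dia. Collar 62 mm dia, z 25-31 mm. Red handle 40 mm along x, 16 mm along y, z 90-132 mm: grasp from above, fingers closing along y.
- block_blue: Blue block 110x110x50 mm, 0.45 kg, loose in either bay of the white bath. Origin: underside centre. Slot in top: 82 mm along x, 34 along y; lid 10 mm thick, hollow 90x90 below. Puller enters with its x along this x (either way). Collar on top: puller origin 25 mm above this origin, lugs 7 mm under lid, free to turn. Lifted after a quarter turn (any direction) they seat between 4 mm ridges.
- pad: Square cork pad, 200 x 200 x 10 mm, fixed to the bench between the puller's holder and the dry bath. Origin: centre of its underside, on the bench; its top is 10 mm above that. A tall centrifuge stands behind it and behind the holder, so carry things across in straight lines, not in a wide swing.
- block_silver: Bare aluminium block, same shape and size as the blue one, in the other bay, centres 132 mm apart. Not to be disturbed. Origin: underside centre. Both bays: floor 26 mm and rim 60 mm above the bench, 3 mm play round the block (so a block cannot turn in its bay, but lifts out freely straight up).
Mind the look-alikes: they are no part of the job. Of the things that look like the block_blue, the largest one is meant.

How it is judged:
On the way, in this order (a step that is already met when the one before it is completed fails the run):
1. the puller's foot is inside the blue block, under its lid, and turned at least 55 degrees from the slot, the block still in its bay (horizontal distance between puller and block_blue below 0.018 m and z of puller in the frame of block_blue between 0.01 and 0.033 m and angle between the x axis of puller and the x axis of block_blue, either way round above 0.96 rad and height (world z) of block_blue below 0.035 m), for 0.1 s.
2. the blue block hangs on the puller clear above its bay, no more than 15 degrees from upright (height (world z) of block_blue above 0.062 m and angle between block_blue's own z axis and vertical below 0.26 rad and horizontal distance between puller and block_blue below 0.025 m and contact force between puller and block_blue above 1 N), for 0.1 s.
At the end, for the whole second after the job is handed in: The blue block stands flat (within 5 degrees) and at rest on the cork pad, its centre within 40 mm of the pad's centre; the puller stands in its slot, at rest, within 15 degrees of upright, its collar down on the block; the silver block is still in its bay, within 15 mm of where it was (horizontal distance between block_blue and pad below 0.04 m and height (world z) of block_blue between 0.006 and 0.015 m and angle between block_blue's own z axis and vertical below 0.09 rad and z of puller in the frame of block_blue below 0.033 m and horizontal distance between puller and block_blue below 0.025 m and angle between puller's own z axis and vertical below 0.26 rad and linear speed of each of block_blue, puller below 0.02 m/s and distance of block_silver from where it was at the start of the episode below 0.015 m); the robot touches nothing.
It fails at once if the silver block is moved more than 20 mm (distance of block_silver from where it was at the start of the episode above 0.02 m).
It fails at once if the blue block tips more than 35 degrees or is thrown or dropped (faster than 0.8 m/s) (angle between block_blue's own z axis and vertical above 0.61 rad or linear speed of block_blue above 0.8 m/s).
It also fails if it takes over 54 s, if anything falls off the work surface, if the arm or the gripper's body presses on something with over 40 N, if the wrist force passes 120 N, or if a joint passes its speed limit or range.

### The arm

A 7-joint arm with a two-finger parallel gripper is mounted at the origin on a cart in front of the work surface, level with it; the furniture and walls round the work are solid. World frame = base frame: x ahead of the robot, y to its left, z up, the work surface at z = 0. Lengths are in m, angles in rad, forces in N, time in s.
With the tool pointing down it reaches from about 0.425 to 0.975 m from the base axis. Payload 16.7 kg.
Tool frame: the origin (TCP) lies midway between the tips of the shut fingers; the grasp point (between the pads) lies 19 mm behind it; y points along the fingers, z is the direction in which the jaws open and shut, and the axes are right-handed (so a half turn about y gives the same grasp; the last joint's range is limited). The gripper opens to 85 mm and grips with 20 to 120 N. Pads are 22 mm wide; open, the fingers measure 114 mm over their backs; the gripper's body (76 mm by 85 mm) begins 54 mm behind the grasp point. The pads swing forward as they close: fully open they stand 13 mm farther back than shut.
Start: joints at [0.953, 0.426, 0.074, 1.606, -0.034, 1.111, -0.067], TCP at [0.305, -0.602, 0.231] pointing down, gripper open.
Joint ranges: [-2.85, 2.85], [-0.5, 2.14], [-1.23, 1.37], [0.21, 2.46], [-1.02, 4.16], [0.16, 2.05], [-2.73, 2.73]. Speed limits (rad/s): [1.89, 1.89, 2.39, 2.39, 3.01, 3.01, 3.01].

### API

Orientations are given as [roll, pitch, yaw] about the fixed x, y, z axes, in that order (R = Rz(yaw) Ry(pitch) Rx(roll)).
In Python, from bench import r, imaging gives the robot as it stands.
- The arm moves only by the shell command python3 -m jog 'ROWS'. ROWS is JSON, a list of rows, each an object with "delta_pos": the shift along the world's x, y, z in mm, a list of three; "rotation": the turn, a rotation vector about the world's x, y, z in degrees, a list of three; "gripper": the closure, from -1 (fully open) to 1 (shut). In form: [{"delta_pos": [tx, ty, tz], "rotation": [wx, wy, wz], "gripper": gripper}, ...]. A call has 1 to 12 rows; each row is the pose to reach, as a shift and turn from the pose commanded when the call began; what a row does not reach only later rows make up. A row lasts 1/10 s, in which the tool goes at most 50 mm and 8.59 degrees, less where a joint would pass 70% of its speed; a pose out of reach is approached as far as the arm can. A call with a gripper value outside its range is refused whole. The fingers move at their own pace and stop on an object; the grip force is fixed at half the most. Time passes only in rows, so rows that repeat a pose let the fingers close. It gives the time, the measured TCP pose, the force and the opening at its end, in the units of the state.
- r.observe(): the state, without advancing time (a new reading comes with each control period).
- imaging.capture(name): name is "side" or "top"; returns the picture (400x640x3 uint8, red, green, blue); there is no depth.
- imaging.calibration(name): a dict with "K" (3x3 intrinsics, pixels), "R" (3x3) and "t" (3): a world point X has camera coordinates R X + t. Camera axes: x right, y down, z forward; pixel columns grow to the right and rows downward; lengths in m; the calibration is good to about 2 mm. A picture is of the moment at which its call begins. calibration takes no time and is no camera call.
- r.sign_off(): hands the job in, once; it reports no verdict.
The state is a dict: "t": time; "joint_positions": joint angles; "qvel": joint speeds; "tau": joint torques, N m; "position": TCP position; "eef_rot": TCP orientation; "ft_force": force on the tool from outside, world axes, zero at the start; "wrist_torque": the same for the moment, N m; "grip_width": opening from 0.0 (shut) to 1.0 (fully open).
Only numpy, scipy, OpenCV 4.12 (cv2) and the standard library are available. Lean on these libraries where they do the work, as an engineer would, in place of code of your own. Each camera call takes 0.05 s, during which the arm holds its last target.

## Working session

There is one attempt and no reset: what is moved stays moved. The work goes in short steps, Python scripts to look and compute and a shell command to move; the robot and the scene stay as the last step left them, time stands still between calls to the robot, and variables do not carry over. Pictures are saved under pics/ and viewed, and the job is handed in when it is done.

```bash
ls; mkdir -p pics
python3 - <<'E'
from bench import r, imaging
import cv2
print(r.observe())
for n in ("side","top"):
    im=imaging.capture(n); cv2.imwrite(f"pics/{n}0.png",im[:,:,::-1]); c=imaging.calibration(n); print(n,c)
E
```

```text
pics
{'t': 0.0, 'joint_positions': array([ 0.95249484,  0.42671772,  0.07382983,  1.60663561, -0.03409688,
        1.11078773, -0.06711813]), 'qvel': array([-8.99213398e-04,  1.39893098e-03, -1.54852729e-03, -2.08242009e-03,
       -2.56723698e-03,  6.27828506e-05, -1.04570848e-03]), 'tau': array([ 3.34687102e-04, -9.49816632e+01,  3.76157373e+00, -4.63514149e+01,
        1.94088242e-02,  9.95491137e-03,  8.80192559e-07]), 'position': array([ 0.30477116, -0.60180851,  0.23060687]), 'eef_rot': array([-1.57208298e+00, -8.88044361e-05, -2.67282121e+00]), 'ft_force': array([-0.43750018, -0.84871861,  0.27532155]), 'wrist_torque': array([0.01667242, 0.04388562, 0.01565016]), 'grip_width': 0.99811579552488}
side {'K': array([[441.57511144,   0.        , 320.03946995],
       [  0.        , 441.57511144, 197.27834193],
       [  0.        ,   0.        ,   1.        ]]), 'R': array([[-0.96398242, -0.26589657,  0.00607516],
       [-0.16161489,  0.56747241, -0.80737581],
       [ 0.21123097, -0.77927792, -0.59000627]]), 't': array([0.55221985, 0.03928578, 1.23918788])}
top {'K': array([[367.28152991,   0.        , 317.1117837 ],
       [  0.        , 367.28152991, 202.62845641],
       [  0.        ,   0.        ,   1.        ]]), 'R': array([[-0.00563827, -0.99996391, -0.00635503],
       [-0.9957253 ,  0.00620005, -0.09215574],
       [ 0.09219182,  0.00580826, -0.99572433]]), 't': array([0.19565656, 0.52837086, 1.21507713])}
```

View pics/side0.png

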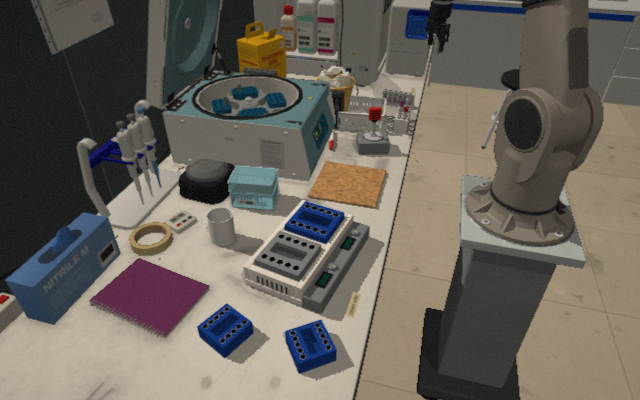

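View pics/top0.png

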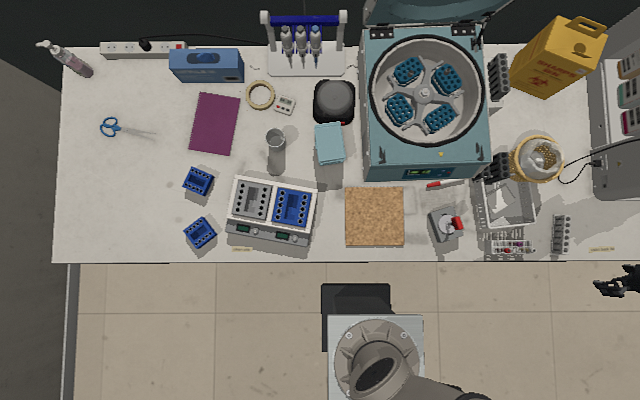

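The side view shows blue candidates at (316,221) in the bath and at (225,329) and (310,345) loose on the bench. In the top view they are at (292,206), (198,181) and (200,233). The one in the bath is the largest and matches the description. The puller is at top (450,227) and the pad at (375,216). I'll check this in close crops.

Run:
```python
import cv2
t=cv2.imread("pics/top0.png"); s=cv2.imread("pics/side0.png")
def crop(im,x0,y0,w,h,k,n):
    cv2.imwrite(n,cv2.resize(im[y0:y0+h,x0:x0+w],None,fx=k,fy=k,interpolation=cv2.INTER_CUBIC))
crop(t,220,165,105,95,7,"pics/c1.png")
crop(t,340,175,135,85,6,"pics/c2.png")
crop(s,240,90,160,220,2.7,"pics/c3.png")
crop(s,345,90,60,75,8,"pics/c4.png")
crop(s,240,190,135,115,5,"pics/c5.png")
```

```text
(no output)
```

View pics/c1.png

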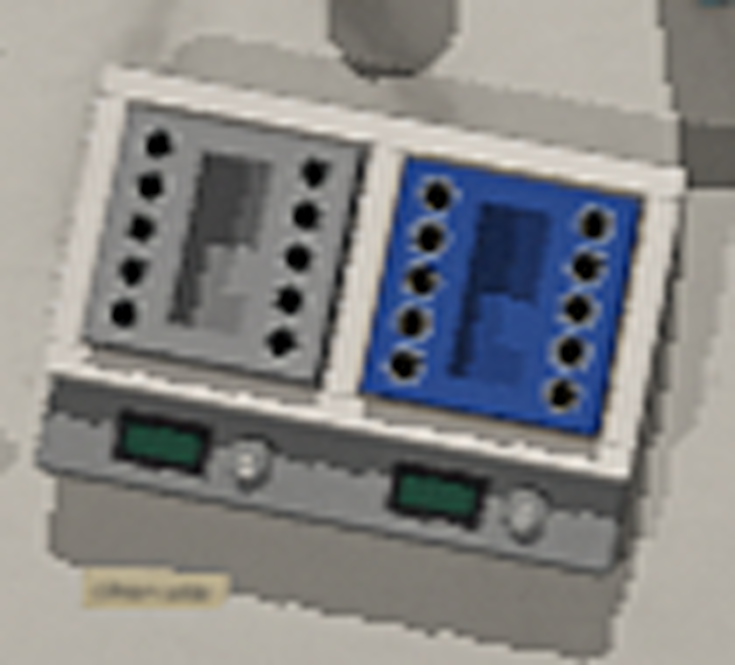

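View pics/c2.png

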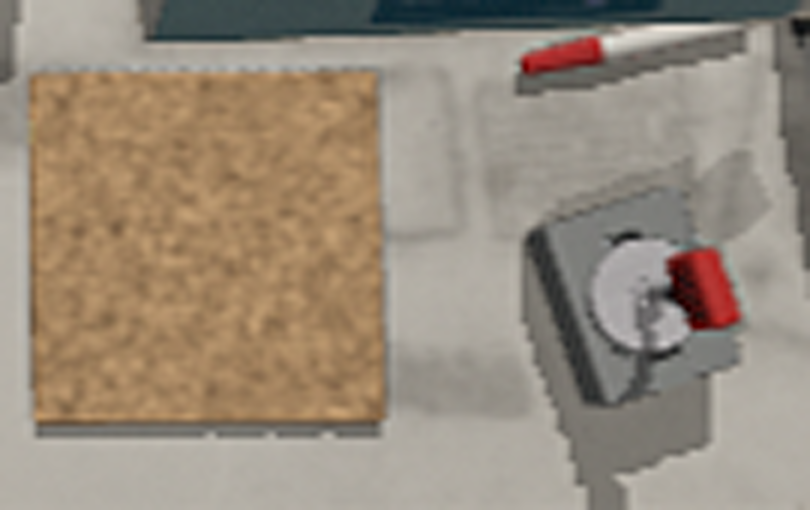

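View pics/c4.png

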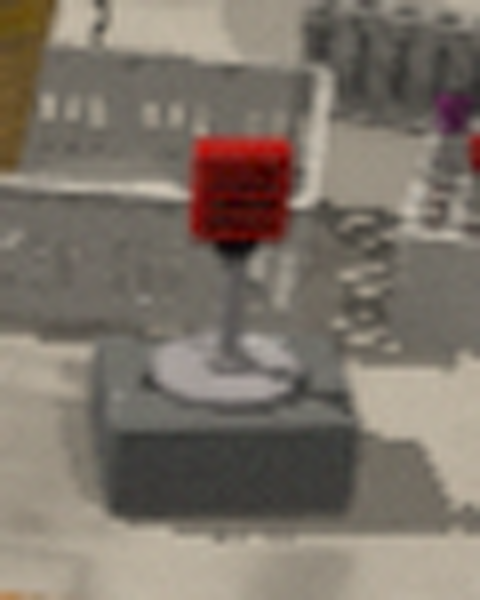

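View pics/c5.png

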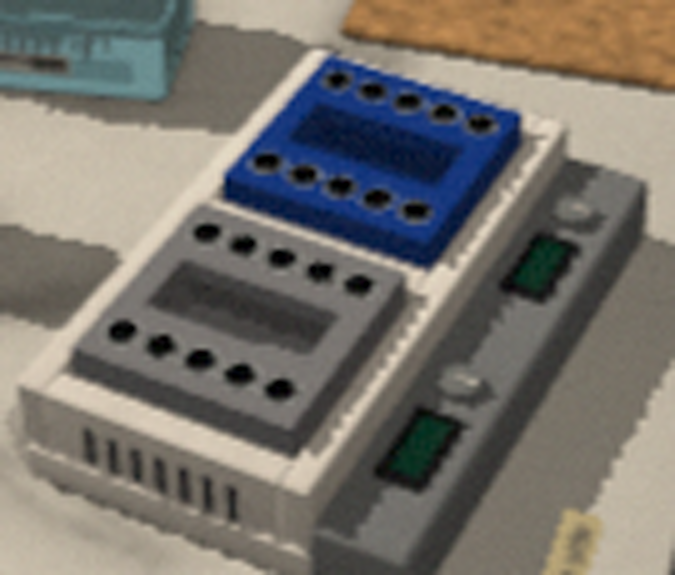

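```bash
cat > h.py <<'E'
import numpy as np,cv2
from bench import imaging
C={n:imaging.calibration(n) for n in("side","top")}
def unproj(n,px,z):
    c=C[n];d=c["R"].T@np.linalg.solve(c["K"],[px[0],px[1],1.]);o=-c["R"].T@c["t"]
    return o+d*(z-o[2])/d[2]
def proj(n,X):
    c=C[n];p=c["K"]@(c["R"]@np.asarray(X,float).T+c["t"][:,None]);return (p[:2]/p[2]).T
def un(n,pts,off,k,z):
    return np.array([unproj(n,((p[0]+.5)/k-.5+off[0],(p[1]+.5)/k-.5+off[1]),z) for p in pts])
E
python3 - <<'E'
from h import *
np.set_printoptions(precision=4,suppress=True)
for n in C: print(n,-C[n]["R"].T@C[n]["t"])
def rep(l,P):
    P=P[:,:2];print(l,"c",P.mean(0),"edges",[round(float(np.linalg.norm(P[i]-P[i-1])),4) for i in range(4)],"ang",[round(float(np.degrees(np.arctan2(*(P[i]-P[i-1])[::-1]))),1) for i in range(4)])
rep("top blue",un("top",[(405,157),(643,198),(600,436),(360,395)],(220,165),7,.076))
rep("top slot",un("top",[(482,203),(550,212),(520,382),(450,373)],(220,165),7,.076))
rep("side blue",un("side",[(328,55),(522,115),(430,248),(226,183)],(240,190),5,.076))
rep("side slot",un("side",[(313,102),(463,150),(440,180),(290,135)],(240,190),5,.076))
rep("top pad",un("top",[(28,72),(380,70),(385,420),(35,422)],(340,175),6,.01))
rep("silver",un("top",[(130,102),(370,147),(322,388),(82,345)],(220,165),7,.076))
print("collar top",un("top",[(643,293)],(340,175),6,.051))
print("collar side",un("side",[(230,368)],(345,90),8,.051))
print("handle top cam, red 5 pts z152/110", un("top",[(706,289)],(340,175),6,.14))
print("handle bottom side", un("side",[(235,243)],(345,90),8,.110))
for z in(.110,.152): print(z,un("top",[(668,258),(715,249),(741,322),(697,329)],(340,175),6,z)[:,:2])
for z in(.152,): print(z,un("side",[(195,140),(290,138),(292,160),(195,160)],(345,90),8,z)[:,:2])
# holder top z 45
rep("holder",un("top",[(540,225),(690,185),(745,340),(605,405)],(340,175),6,.045))
E
```

```text
side [0.2769 1.0902 0.7595]
top [0.4152 0.1853 1.2598]
top blue c [0.5116 0.2759] edges [0.1123, 0.1123, 0.1119, 0.1122] ang [-10.4, -100.2, 169.6, 80.0]
top slot c [0.5133 0.2765] edges [0.0801, 0.0318, 0.0799, 0.0326] ang [-10.5, -97.9, 170.0, 82.3]
side blue c [0.5096 0.2783] edges [0.1136, 0.1104, 0.1108, 0.1081] ang [-98.6, 168.7, 80.3, -9.9]
side slot c [0.5114 0.274 ] edges [0.0287, 0.0839, 0.0258, 0.0813] ang [-96.1, 168.6, 78.7, -9.4]
top pad c [ 0.4862 -0.001 ] edges [0.1988, 0.2009, 0.1986, 0.1969] ang [0.4, -90.0, 179.3, 90.0]
silver c [0.5361 0.4038] edges [0.1151, 0.1141, 0.1139, 0.113] ang [-10.3, -101.1, 169.1, 79.5]
collar top [[ 0.456  -0.2326  0.051 ]]
collar side [[ 0.4517 -0.2343  0.051 ]]
handle top cam, red 5 pts z152/110 [[ 0.4548 -0.2337  0.14  ]]
handle bottom side [[ 0.4537 -0.2311  0.11  ]]
0.11 [[ 0.4721 -0.2259]
 [ 0.4767 -0.2505]
 [ 0.4386 -0.2624]
 [ 0.4352 -0.2394]]
0.152 [[ 0.47   -0.2108]
 [ 0.4744 -0.2345]
 [ 0.4378 -0.246 ]
 [ 0.4344 -0.2239]]
0.152 [[ 0.4738 -0.2334]
 [ 0.437  -0.2461]
 [ 0.4329 -0.2256]
 [ 0.4704 -0.2148]]
holder c [ 0.4587 -0.2358] edges [0.1039, 0.0861, 0.0895, 0.0854] ang [18.0, -75.5, -162.7, 114.2]
```

Run:
```python
from h import *
def box(c,yaw,lx,ly,z0,z1):
    a=np.radians(yaw);R=np.array([[np.cos(a),-np.sin(a)],[np.sin(a),np.cos(a)]])
    q=(R@(np.array([[1,1],[-1,1],[-1,-1],[1,-1]])*[lx/2,ly/2]).T).T+c
    return [np.c_[q,np.full(4,z)] for z in(z0,z1)]
def draw(im,n,P,off,k,col):
    p=(proj(n,P)-off+.5)*k-.5
    cv2.polylines(im,[np.round(p).astype(int)],True,col,1)
def circ(c,r,z): t=np.linspace(0,6.28,40); return np.c_[c[0]+r*np.cos(t),c[1]+r*np.sin(t),np.full(40,z)]
pc,py=(.4548,-.2335),18; bc,by=(.5115,.2757),-10.2
out=[]
for n,off,w,h,k,what in(("top",(425,195),50,50,8,0),("side",(345,90),60,75,8,0),("top",(255,170),65,65,8,1),("side",(275,195),80,60,8,1)):
    im=cv2.imread(f"pics/{n}0.png")[off[1]:off[1]+h,off[0]:off[0]+w];im=cv2.resize(im,None,fx=k,fy=k,interpolation=cv2.INTER_CUBIC)
    if what==0:
        for P in box(pc,py,.04,.016,.110,.152): draw(im,n,P,off,k,(0,255,0))
        draw(im,n,circ(pc,.031,.051),off,k,(255,255,0))
    else:
        draw(im,n,box(bc,by,.11,.11,.026,.076)[1],off,k,(0,255,0)); draw(im,n,box(bc,by,.082,.034,.026,.076)[1],off,k,(0,255,255))
    out.append(cv2.copyMakeBorder(im,0,610-im.shape[0],0,0,cv2.BORDER_CONSTANT))
cv2.imwrite("pics/ov1.png",cv2.resize(np.hstack(out[:2]),None,fx=.8,fy=.8));cv2.imwrite("pics/ov2.png",cv2.resize(np.hstack(out[2:]),None,fx=.68,fy=.68))
```

```text
(no output)
```

View pics/ov1.png

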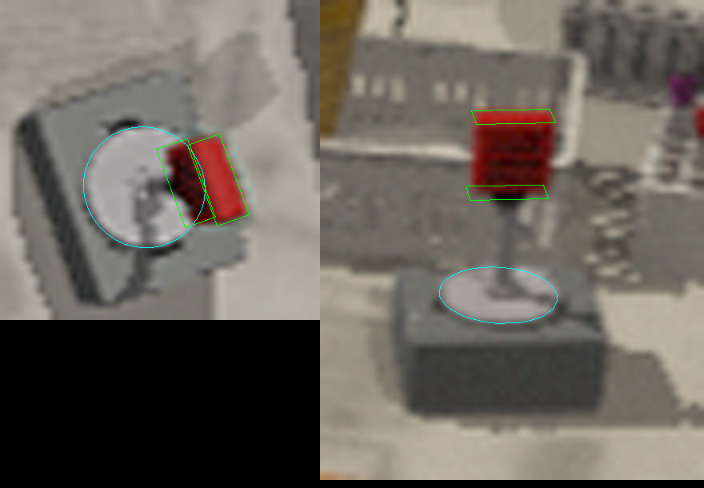

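View pics/ov2.png

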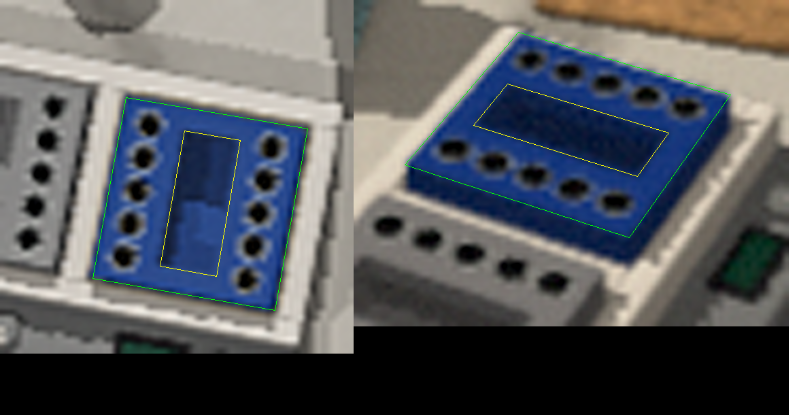

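```bash
python3 -m jog '[{"delta_pos":[38,92,20],"rotation":[0,0,-3],"gripper":-1},{"delta_pos":[75,184,20],"rotation":[0,0,-6],"gripper":-1},{"delta_pos":[150,368,20],"rotation":[0,0,-9],"gripper":-1},{"delta_pos":[150,368,20],"rotation":[0,0,-9],"gripper":-1},{"delta_pos":[150,368,20],"rotation":[0,0,-9],"gripper":-1},{"delta_pos":[150,368,20],"rotation":[0,0,-9],"gripper":-1},{"delta_pos":[150,368,20],"rotation":[0,0,-9],"gripper":-1},{"delta_pos":[150,368,20],"rotation":[0,0,-9],"gripper":-1},{"delta_pos":[150,368,20],"rotation":[0,0,-9],"gripper":-1},{"delta_pos":[150,368,20],"rotation":[0,0,-9],"gripper":-1},{"delta_pos":[150,368,20],"rotation":[0,0,-9],"gripper":-1},{"delta_pos":[150,368,20],"rotation":[0,0,-9],"gripper":-1}]'
```

```text
t: 1.3
position: [0.4544, -0.2352, 0.2511]
eef_rot: [-1.571, -0.0, -2.832]
ft_force: [-0.7, -0.4, 0.3]
grip_width: 0.999
```

```bash
python3 -m jog '[{"delta_pos":[0,1,-20],"rotation":[0,0,0],"gripper":-1},{"delta_pos":[0,1,-60],"rotation":[0,0,0],"gripper":-1},{"delta_pos":[0,1,-60],"rotation":[0,0,0],"gripper":-1},{"delta_pos":[0,1,-60],"rotation":[0,0,0],"gripper":-1}]'
python3 - <<'E'
from h import *
from bench import r
print(r.observe()["position"],r.observe()["joint_positions"])
o=[]
for n,(x,y,w,h) in(("side",(315,40,110,130)),("top",(400,160,110,130))):
    im=imaging.capture(n)[y:y+h,x:x+w,::-1];o.append(cv2.resize(im,None,fx=3.6,fy=3.6,interpolation=cv2.INTER_CUBIC))
cv2.imwrite("pics/hov.png",np.hstack(o))
E
```

```text
t: 1.7
position: [0.4545, -0.2337, 0.1916]
eef_rot: [-1.572, -0.001, -2.831]
ft_force: [-0.2, 0.2, 0.4]
grip_width: 0.998
[ 0.45452705 -0.2336906   0.19161733] [ 0.44532616  0.20809234 -0.10950128  2.00361279  0.02803062  0.93276305
 -0.93878663]
```

View pics/hov.png

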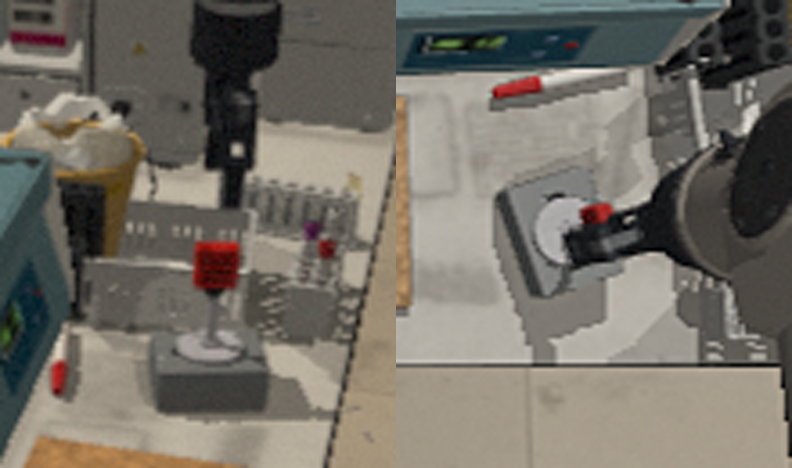

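Run:
```python
from h import *
a=np.radians(108);d=np.array([np.cos(a),np.sin(a),0])
t=np.array([.4545,-.2337,.2046])
P=np.array([t,t+d*.045,t-d*.045,t+d*.045+[0,0,.03],[.4548,-.2335,.152],[.4548,-.2335,.110]])
print(((proj("side",P)-[315,40])*3.6).round(), ((proj("top",P)-[400,160])*3.6).round()+[396,0])
```

```text
[[220. 188.]
 [228. 209.]
 [213. 168.]
 [231. 176.]
 [215. 244.]
 [211. 287.]] [[632. 223.]
 [579. 241.]
 [686. 205.]
 [593. 240.]
 [607. 225.]
 [589. 227.]]
```

The picture shows the finger tip at crop (231,205) against a predicted (228,209), and the handle at (216,265). That is aligned, so I descend and grip.

```bash
python3 -m jog '[{"delta_pos":[0,0,-30],"rotation":[0,0,0],"gripper":-1},{"delta_pos":[0,0,-77],"rotation":[0,0,0],"gripper":-1},{"delta_pos":[0,0,-77],"rotation":[0,0,0],"gripper":-1},{"delta_pos":[0,0,-77],"rotation":[0,0,0],"gripper":1},{"delta_pos":[0,0,-77],"rotation":[0,0,0],"gripper":1},{"delta_pos":[0,0,-77],"rotation":[0,0,0],"gripper":1},{"delta_pos":[0,0,-77],"rotation":[0,0,0],"gripper":1},{"delta_pos":[0,0,-77],"rotation":[0,0,0],"gripper":1},{"delta_pos":[0,0,-77],"rotation":[0,0,0],"gripper":1},{"delta_pos":[0,0,-77],"rotation":[0,0,0],"gripper":1},{"delta_pos":[0,0,-77],"rotation":[0,0,0],"gripper":1},{"delta_pos":[0,0,-77],"rotation":[0,0,0],"gripper":1}]'
```

```text
t: 3.0
position: [0.4553, -0.2334, 0.1148]
eef_rot: [-1.57, 0.001, -2.83]
ft_force: [-0.7, -1.0, 7.8]
grip_width: 0.18
```

```bash
python3 -m jog '[{"delta_pos":[0,0,10],"rotation":[0,0,0],"gripper":1},{"delta_pos":[0,0,25],"rotation":[0,0,0],"gripper":1},{"delta_pos":[0,0,50],"rotation":[0,0,0],"gripper":1},{"delta_pos":[0,0,80],"rotation":[0,0,0],"gripper":1},{"delta_pos":[0,0,110],"rotation":[0,0,0],"gripper":1},{"delta_pos":[0,0,120],"rotation":[0,0,0],"gripper":1},{"delta_pos":[0,0,120],"rotation":[0,0,0],"gripper":1}]'
python3 - <<'E'
from h import *
from bench import r
print(r.observe()["position"],r.observe()["joint_positions"])
o=[]
for n,(x,y,w,h) in(("side",(315,20,110,130)),("top",(400,160,110,130))):
    im=imaging.capture(n)[y:y+h,x:x+w,::-1];o.append(cv2.resize(im,None,fx=3.6,fy=3.6,interpolation=cv2.INTER_CUBIC))
cv2.imwrite("pics/lift.png",np.hstack(o))
E
```

```text
t: 3.7
position: [0.4554, -0.2334, 0.2357]
eef_rot: [-1.569, 0.002, -2.83]
ft_force: [-0.1, 0.0, -2.0]
grip_width: 0.179
[ 0.45544472 -0.233359    0.23569224] [ 0.44642959  0.15875421 -0.10989602  1.95756101  0.02042219  1.0238153
 -0.93183834]
```

View pics/lift.png

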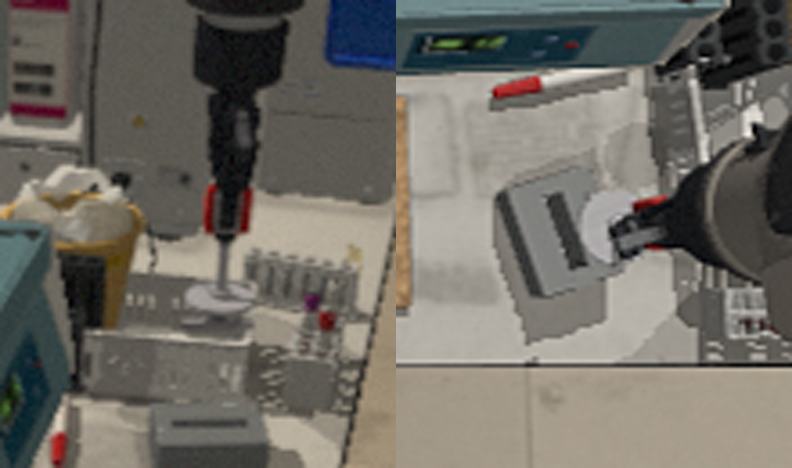

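The puller is out and hangs straight (collar at crop (220,300), clear of the holder). Carrying it straight across to above the block.

```bash
python3 -m jog '[{"delta_pos":[3,25,10],"rotation":[0,0,-1],"gripper":1},{"delta_pos":[7,65,10],"rotation":[0,0,-4],"gripper":1},{"delta_pos":[12,110,10],"rotation":[0,0,-6],"gripper":1},{"delta_pos":[17,155,10],"rotation":[0,0,-9],"gripper":1},{"delta_pos":[22,200,10],"rotation":[0,0,-11],"gripper":1},{"delta_pos":[27,245,10],"rotation":[0,0,-14],"gripper":1},{"delta_pos":[32,290,10],"rotation":[0,0,-16],"gripper":1},{"delta_pos":[37,335,10],"rotation":[0,0,-19],"gripper":1},{"delta_pos":[42,380,10],"rotation":[0,0,-21],"gripper":1},{"delta_pos":[47,425,10],"rotation":[0,0,-24],"gripper":1},{"delta_pos":[52,470,10],"rotation":[0,0,-26],"gripper":1},{"delta_pos":[56,500,10],"rotation":[0,0,-28],"gripper":1}]'
python3 -c "
from bench import r
print(r.observe()['joint_positions'].round(2))"
```

```text
t: 5.0
position: [0.5098, 0.27, 0.2424]
eef_rot: [-1.57, -0.003, 2.965]
ft_force: [0.9, 0.6, -1.5]
grip_width: 0.177
[-0.24  0.29 -0.43  1.79  0.13  1.09 -2.46]
```

```bash
python3 -m jog '[{"delta_pos":[0,9,0],"rotation":[0,0,0],"gripper":1},{"delta_pos":[0,9,0],"rotation":[0,0,0],"gripper":1},{"delta_pos":[0,9,-40],"rotation":[0,0,0],"gripper":1},{"delta_pos":[0,9,-40],"rotation":[0,0,0],"gripper":1},{"delta_pos":[0,9,-40],"rotation":[0,0,0],"gripper":1},{"delta_pos":[0,9,-40],"rotation":[0,0,0],"gripper":1}]'
python3 - <<'E'
from h import *
from bench import r
print(r.observe()["position"],r.observe()["joint_positions"])
o=[]
for n,(x,y,w,h) in(("side",(255,130,120,130)),("top",(245,150,100,130))):
    im=imaging.capture(n); cv2.imwrite(f"pics/{n}1.png",im[:,:,::-1]); im=im[y:y+h,x:x+w,::-1];o.append(cv2.resize(im,None,fx=3.6,fy=3.6,interpolation=cv2.INTER_CUBIC))
cv2.imwrite("pics/hb.png",np.hstack(o))
E
```

```text
t: 5.6
position: [0.5115, 0.2754, 0.2056]
eef_rot: [-1.571, 0.001, 2.964]
ft_force: [-0.8, -0.8, -1.3]
grip_width: 0.182
[0.51151716 0.27535927 0.20560105] [-0.257884    0.32884887 -0.42486996  1.8269994   0.15741545  1.01768227
 -2.49419158]
```

View pics/hb.png

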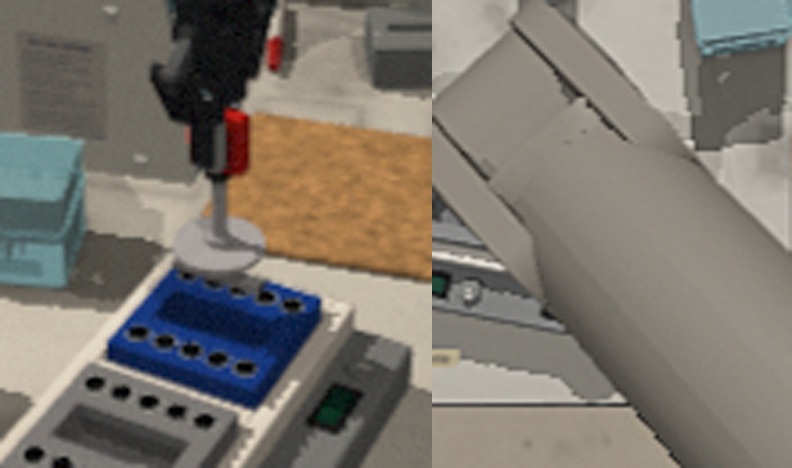

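Run:
```python
from h import *
off=np.array((275,165));k=8
im=cv2.imread("pics/side1.png")[165:240,275:365];im=cv2.resize(im,None,fx=k,fy=k,interpolation=cv2.INTER_CUBIC)
t=np.linspace(0,6.28,40)
for dx in(0,):
    P=np.c_[.5115+.031*np.cos(t),.2755+.031*np.sin(t),np.full(40,.1418)]
    cv2.polylines(im,[np.round((proj("side",P)-off+.5)*k-.5).astype(int)],True,(0,255,255),1)
    P=np.array([[.5115,.2755,.11],[.5115,.2755,.2]]);cv2.polylines(im,[np.round((proj("side",P)-off+.5)*k-.5).astype(int)],True,(0,255,0),1)
cv2.imwrite("pics/ov3.png",im)
```

```text
(no output)
```

View pics/ov3.png

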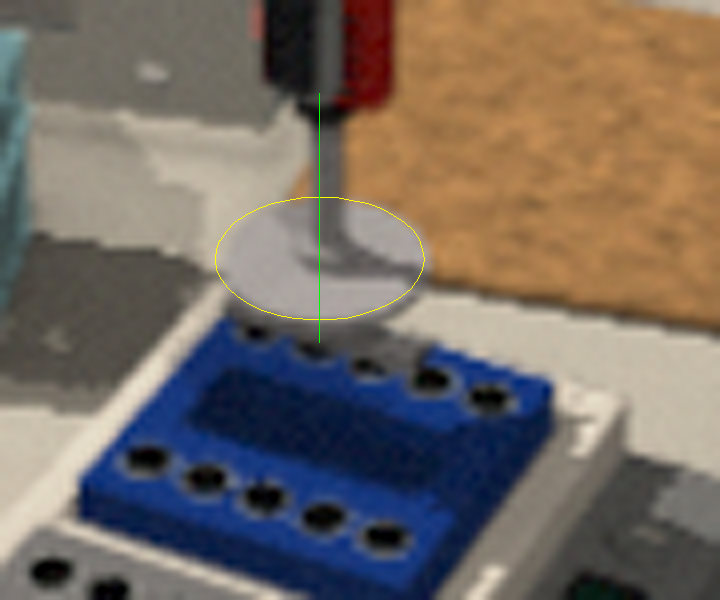

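Collar centre sits at crop (326,258) against the predicted (320,258), so the puller is about 2 mm toward −x of the TCP. I correct by +2 mm and lower.

```bash
python3 -m jog '[{"delta_pos":[2,0,-10],"rotation":[0,0,0],"gripper":1},{"delta_pos":[2,0,-20],"rotation":[0,0,0],"gripper":1},{"delta_pos":[2,0,-28],"rotation":[0,0,0],"gripper":1},{"delta_pos":[2,0,-36],"rotation":[0,0,0],"gripper":1},{"delta_pos":[2,0,-44],"rotation":[0,0,0],"gripper":1},{"delta_pos":[2,0,-50],"rotation":[0,0,0],"gripper":1},{"delta_pos":[2,0,-54],"rotation":[0,0,0],"gripper":1},{"delta_pos":[2,0,-57],"rotation":[0,0,0],"gripper":1},{"delta_pos":[2,0,-59],"rotation":[0,0,0],"gripper":1},{"delta_pos":[2,0,-59],"rotation":[0,0,0],"gripper":1}]'
python3 - <<'E'
from h import *
from bench import r
print(r.observe()["position"],r.observe()["joint_positions"])
o=[]
for n,(x,y,w,h) in(("side",(255,150,120,100)),):
    im=imaging.capture(n); im=im[y:y+h,x:x+w,::-1];o.append(cv2.resize(im,None,fx=6,fy=6,interpolation=cv2.INTER_CUBIC))
cv2.imwrite("pics/in.png",np.hstack(o))
E
```

```text
t: 6.7
position: [0.5132, 0.2759, 0.1459]
eef_rot: [-1.571, 0.001, 2.964]
ft_force: [-1.3, -1.3, 4.7]
grip_width: 0.182
[0.51324958 0.27587393 0.14589163] [-0.27429654  0.39798725 -0.41052105  1.87644849  0.19834653  0.90608364
 -2.52703145]
```

View pics/in.png

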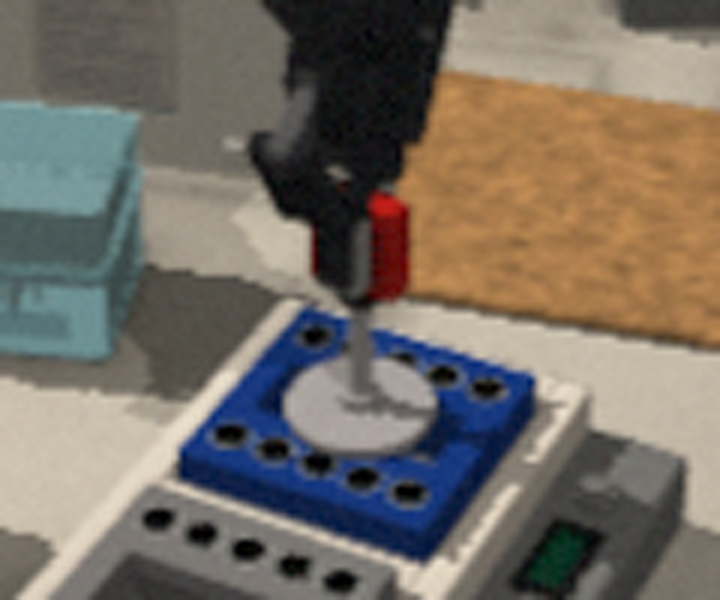

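The collar is down on the blue block (crop (360,405)). I now turn it +90°.

```bash
python3 -m jog '[{"delta_pos":[0,0,1],"rotation":[0,0,7],"gripper":1},{"delta_pos":[0,0,1],"rotation":[0,0,15],"gripper":1},{"delta_pos":[0,1,1],"rotation":[0,0,23],"gripper":1},{"delta_pos":[0,1,1],"rotation":[0,0,31],"gripper":1},{"delta_pos":[0,1,1],"rotation":[0,0,39],"gripper":1},{"delta_pos":[-1,2,1],"rotation":[0,0,47],"gripper":1},{"delta_pos":[-1,2,1],"rotation":[0,0,55],"gripper":1},{"delta_pos":[-1,2,1],"rotation":[0,0,63],"gripper":1},{"delta_pos":[-1,2,1],"rotation":[0,0,71],"gripper":1},{"delta_pos":[-2,2,1],"rotation":[0,0,79],"gripper":1},{"delta_pos":[-2,2,1],"rotation":[0,0,87],"gripper":1},{"delta_pos":[-2,2,1],"rotation":[0,0,90],"gripper":1}]'
```

```text
t: 7.95
position: [0.5111, 0.2778, 0.1464]
eef_rot: [-1.571, 0.0, -1.742]
ft_force: [-0.1, 0.1, -1.7]
grip_width: 0.183
```

```bash
python3 -m jog '[{"delta_pos":[0,0,0],"rotation":[0,0,0],"gripper":1},{"delta_pos":[0,0,0],"rotation":[0,0,0],"gripper":1}]'
python3 - <<'E'
from h import *
from bench import r
print(r.observe()["position"],r.observe()["joint_positions"])
o=[]
for n,(x,y,w,h) in(("side",(255,150,120,100)),):
    im=imaging.capture(n); im=im[y:y+h,x:x+w,::-1];o.append(cv2.resize(im,None,fx=6,fy=6,interpolation=cv2.INTER_CUBIC))
cv2.imwrite("pics/turn.png",np.hstack(o))
E
```

```text
t: 8.15
position: [0.5111, 0.2778, 0.1463]
eef_rot: [-1.571, 0.0, -1.75]
ft_force: [-0.5, -0.7, -0.5]
grip_width: 0.18
[0.51106842 0.27777479 0.14633759] [-0.02268156  0.46515546 -0.74586762  1.86298904  0.38051456  0.96054028
 -1.11745966]
```

View pics/turn.png

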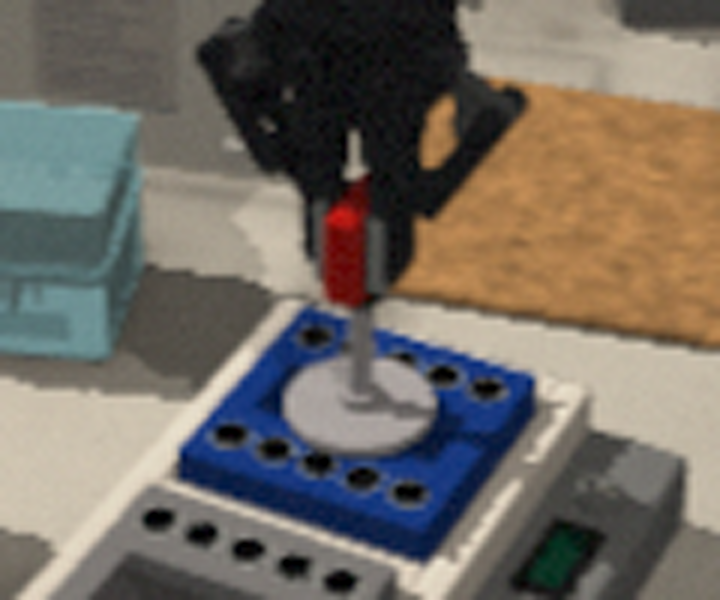

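The handle is now edge-on (crop (345,250)), a 90.1° turn, and the block is still in its bay. Lifting gently.

```bash
python3 -m jog '[{"delta_pos":[0,0,3],"rotation":[0,0,0],"gripper":1},{"delta_pos":[0,0,5],"rotation":[0,0,0],"gripper":1},{"delta_pos":[0,0,7],"rotation":[0,0,0],"gripper":1},{"delta_pos":[0,0,10],"rotation":[0,0,0],"gripper":1},{"delta_pos":[0,0,15],"rotation":[0,0,0],"gripper":1},{"delta_pos":[0,0,22],"rotation":[0,0,0],"gripper":1},{"delta_pos":[0,0,30],"rotation":[0,0,0],"gripper":1},{"delta_pos":[0,0,40],"rotation":[0,0,0],"gripper":1},{"delta_pos":[0,0,52],"rotation":[0,0,0],"gripper":1},{"delta_pos":[0,0,64],"rotation":[0,0,0],"gripper":1},{"delta_pos":[0,0,74],"rotation":[0,0,0],"gripper":1},{"delta_pos":[0,0,80],"rotation":[0,0,0],"gripper":1}]'
python3 -m jog '[{"delta_pos":[0,0,0],"rotation":[0,0,0],"gripper":1},{"delta_pos":[0,0,0],"rotation":[0,0,0],"gripper":1}]'
python3 - <<'E'
from h import *
from bench import r
print(r.observe()["position"],r.observe()["joint_positions"])
o=[]
for n,(x,y,w,h) in(("side",(235,110,140,120)),):
    im=imaging.capture(n); im=im[y:y+h,x:x+w,::-1];o.append(cv2.resize(im,None,fx=5,fy=5,interpolation=cv2.INTER_CUBIC))
cv2.imwrite("pics/up.png",np.hstack(o))
E
```

```text
t: 9.4
position: [0.5112, 0.278, 0.2277]
eef_rot: [-1.57, 0.001, -1.748]
ft_force: [-0.4, -0.4, -7.2]
grip_width: 0.179
t: 9.6
position: [0.5109, 0.2777, 0.2261]
eef_rot: [-1.571, -0.0, -1.748]
ft_force: [-0.8, -0.4, -7.5]
grip_width: 0.182
[0.51087403 0.27769435 0.22610475] [ 0.01982453  0.37791213 -0.78732473  1.78793892  0.29778587  1.09917526
 -1.0467264 ]
```

View pics/up.png

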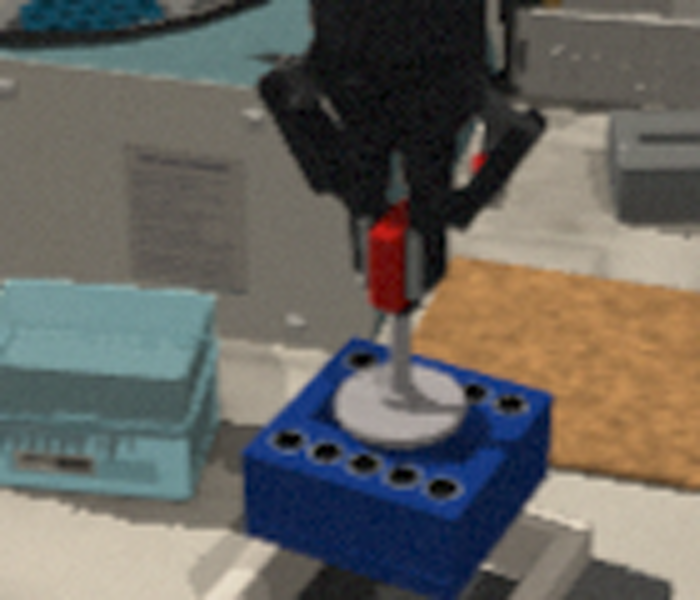

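Block hangs level and clear of the bay (bottom edge near crop (350,570)). Carrying it straight across to the pad.

```bash
python3 -m jog '[{"delta_pos":[-1,-8,0],"rotation":[0,0,0],"gripper":1},{"delta_pos":[-2,-24,0],"rotation":[0,0,0],"gripper":1},{"delta_pos":[-4,-48,0],"rotation":[0,0,0],"gripper":1},{"delta_pos":[-7,-76,0],"rotation":[0,0,0],"gripper":1},{"delta_pos":[-10,-106,0],"rotation":[0,0,0],"gripper":1},{"delta_pos":[-13,-136,0],"rotation":[0,0,0],"gripper":1},{"delta_pos":[-15,-166,0],"rotation":[0,0,0],"gripper":1},{"delta_pos":[-18,-196,0],"rotation":[0,0,0],"gripper":1},{"delta_pos":[-21,-226,0],"rotation":[0,0,0],"gripper":1},{"delta_pos":[-23,-252,0],"rotation":[0,0,0],"gripper":1},{"delta_pos":[-25,-268,0],"rotation":[0,0,0],"gripper":1},{"delta_pos":[-25,-277,0],"rotation":[0,0,0],"gripper":1}]'
python3 -m jog '[{"delta_pos":[0,0,0],"rotation":[0,0,0],"gripper":1},{"delta_pos":[0,0,0],"rotation":[0,0,0],"gripper":1}]'
python3 - <<'E'
from h import *
from bench import r
print(r.observe()["position"],r.observe()["joint_positions"])
o=[]
for n,(x,y,w,h) in(("side",(270,70,140,150)),):
    im=imaging.capture(n); im=im[y:y+h,x:x+w,::-1];o.append(cv2.resize(im,None,fx=4,fy=4,interpolation=cv2.INTER_CUBIC))
cv2.imwrite("pics/pad.png",np.hstack(o))
E
```

```text
t: 10.85
position: [0.485, -0.0019, 0.2261]
eef_rot: [-1.571, -0.001, -1.751]
ft_force: [-0.1, -0.5, -6.6]
grip_width: 0.182
t: 11.05
position: [0.4859, 0.0013, 0.2263]
eef_rot: [-1.571, 0.0, -1.748]
ft_force: [-0.9, 1.1, -7.2]
grip_width: 0.179
[0.48591585 0.00128366 0.22634038] [ 0.5149273   0.18255645 -0.71526663  1.9894674   0.1400177   1.01786955
 -0.44284737]
```

View pics/pad.png

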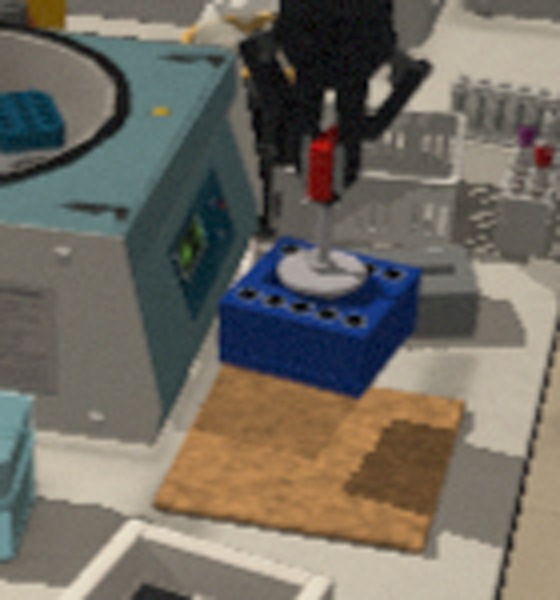

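```bash
python3 -m jog '[{"delta_pos":[0,0,-10],"rotation":[0,0,0],"gripper":1},{"delta_pos":[0,0,-24],"rotation":[0,0,0],"gripper":1},{"delta_pos":[0,0,-40],"rotation":[0,0,0],"gripper":1},{"delta_pos":[0,0,-54],"rotation":[0,0,0],"gripper":1},{"delta_pos":[0,0,-66],"rotation":[0,0,0],"gripper":1},{"delta_pos":[0,0,-74],"rotation":[0,0,0],"gripper":1},{"delta_pos":[0,0,-80],"rotation":[0,0,0],"gripper":1},{"delta_pos":[0,0,-85],"rotation":[0,0,0],"gripper":1},{"delta_pos":[0,0,-88],"rotation":[0,0,0],"gripper":1},{"delta_pos":[0,0,-90],"rotation":[0,0,0],"gripper":1},{"delta_pos":[0,0,-92],"rotation":[0,0,0],"gripper":1},{"delta_pos":[0,0,-92],"rotation":[0,0,0],"gripper":1}]'
python3 -m jog '[{"delta_pos":[0,0,-2],"rotation":[0,0,0],"gripper":1},{"delta_pos":[0,0,-3],"rotation":[0,0,0],"gripper":1},{"delta_pos":[0,0,-4],"rotation":[0,0,0],"gripper":1},{"delta_pos":[0,0,-4],"rotation":[0,0,0],"gripper":1}]'
python3 - <<'E'
from h import *
o=[]
for n,(x,y,w,h) in(("side",(270,90,140,150)),):
    im=imaging.capture(n); im=im[y:y+h,x:x+w,::-1];o.append(cv2.resize(im,None,fx=4,fy=4,interpolation=cv2.INTER_CUBIC))
cv2.imwrite("pics/pad2.png",np.hstack(o))
E
```

```text
t: 12.3
position: [0.4863, 0.0008, 0.1346]
eef_rot: [-1.57, 0.0, -1.748]
ft_force: [-0.3, -1.0, -1.2]
grip_width: 0.178
t: 12.7
position: [0.4859, 0.0009, 0.1302]
eef_rot: [-1.571, 0.0, -1.748]
ft_force: [-0.5, -0.2, -2.5]
grip_width: 0.178
```

View pics/pad2.png

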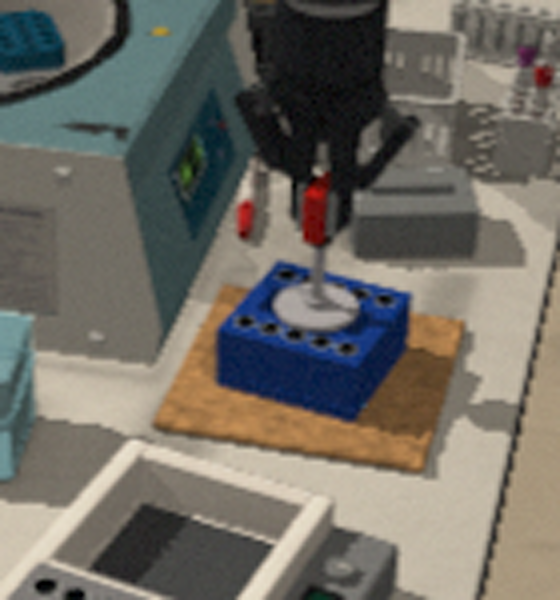

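Block is standing on the pad. The −2.5 N reading means the puller still hangs slightly, so I lower until the collar touches.

```bash
python3 -m jog '[{"delta_pos":[0,0,-0.5],"rotation":[0,0,0],"gripper":1},{"delta_pos":[0,0,-1],"rotation":[0,0,0],"gripper":1},{"delta_pos":[0,0,-1],"rotation":[0,0,0],"gripper":1}]'; python3 -m jog '[{"delta_pos":[0,0,-0.5],"rotation":[0,0,0],"gripper":1},{"delta_pos":[0,0,-1],"rotation":[0,0,0],"gripper":1},{"delta_pos":[0,0,-1],"rotation":[0,0,0],"gripper":1}]'
```

```text
t: 13.05
position: [0.4862, 0.0008, 0.1298]
eef_rot: [-1.57, -0.0, -1.748]
ft_force: [-2.7, -0.9, 8.8]
grip_width: 0.177
t: 13.35
position: [0.4866, 0.0007, 0.1296]
eef_rot: [-1.569, -0.001, -1.748]
ft_force: [-6.3, -3.0, 25.5]
grip_width: 0.178
```

Contact at the first 1 mm. I back off that last millimetre, open and rise.

```bash
python3 -m jog '[{"delta_pos":[0,0,1.2],"rotation":[0,0,0],"gripper":1},{"delta_pos":[0,0,1.2],"rotation":[0,0,0],"gripper":1},{"delta_pos":[0,0,1.2],"rotation":[0,0,0],"gripper":0.2},{"delta_pos":[0,0,1.2],"rotation":[0,0,0],"gripper":-0.5},{"delta_pos":[0,0,1.2],"rotation":[0,0,0],"gripper":-1},{"delta_pos":[0,0,1.2],"rotation":[0,0,0],"gripper":-1},{"delta_pos":[0,0,1.2],"rotation":[0,0,0],"gripper":-1},{"delta_pos":[0,0,1.2],"rotation":[0,0,0],"gripper":-1},{"delta_pos":[0,0,1.2],"rotation":[0,0,0],"gripper":-1},{"delta_pos":[0,0,1.2],"rotation":[0,0,0],"gripper":-1}]'
```

```text
t: 14.35
position: [0.4859, 0.0009, 0.1295]
eef_rot: [-1.571, 0.0, -1.748]
ft_force: [-0.3, -0.4, 0.3]
grip_width: 1.0
```

```bash
python3 -m jog '[{"delta_pos":[0,0,10],"rotation":[0,0,0],"gripper":-1},{"delta_pos":[0,0,30],"rotation":[0,0,0],"gripper":-1},{"delta_pos":[0,0,60],"rotation":[0,0,0],"gripper":-1},{"delta_pos":[0,0,90],"rotation":[0,0,0],"gripper":-1},{"delta_pos":[0,0,120],"rotation":[0,0,0],"gripper":-1},{"delta_pos":[0,0,150],"rotation":[0,0,0],"gripper":-1},{"delta_pos":[0,0,150],"rotation":[0,0,0],"gripper":-1},{"delta_pos":[0,0,150],"rotation":[0,0,0],"gripper":-1},{"delta_pos":[0,0,150],"rotation":[0,0,0],"gripper":-1}]'
python3 - <<'E'
from h import *
im=imaging.capture("side"); cv2.imwrite("pics/sidef.png",im[:,:,::-1])
cv2.imwrite("pics/fin.png",cv2.resize(im[60:310,230:430,::-1],None,fx=2.4,fy=2.4,interpolation=cv2.INTER_CUBIC))
cv2.imwrite("pics/fin2.png",cv2.resize(im[100:220,300:400,::-1],None,fx=5,fy=5,interpolation=cv2.INTER_CUBIC))
E
```

```text
t: 15.25
position: [0.4855, 0.0008, 0.279]
eef_rot: [-1.572, -0.0, -1.748]
ft_force: [-0.3, 0.0, 0.2]
grip_width: 0.997
```

View pics/fin.png

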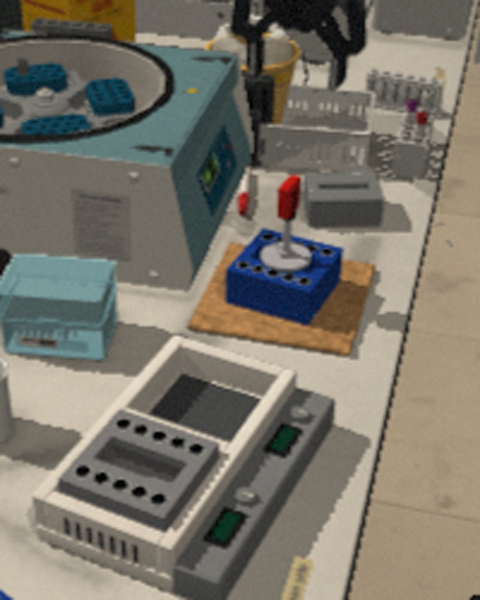

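View pics/fin2.png

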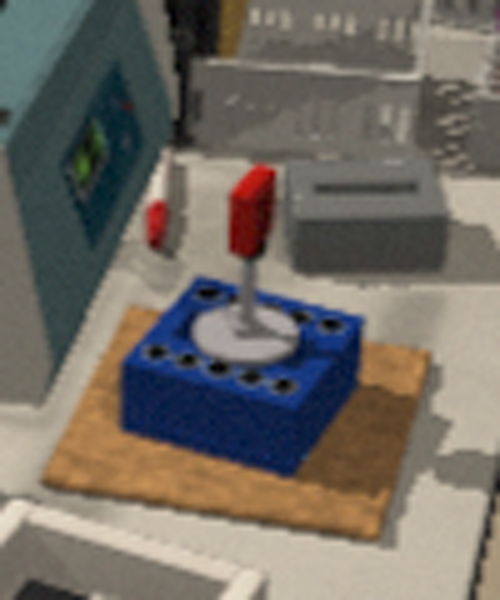

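Block flat on the pad, puller upright with its collar down (crop (247,332)), silver in its bay, gripper clear. A quick measurement before handing in.

Run:
```python
from h import *
P=un("side",[(200,277),(365,318),(298,412),(122,362)],(300,100),5,.060)
print("block",P.mean(0),"pad .486,-.001"); print("collar",un("side",[(247,332)],(300,100),5,.066))
a=cv2.imread("pics/side0.png")[235:280,262:320].astype(int);b=cv2.imread("pics/sidef.png")[235:280,262:320].astype(int);print("silver diff",abs(a-b).mean())
from bench import r
r.sign_off()
```

```text
block [4.84905118e-01 9.68572843e-05 6.00000000e-02] pad .486,-.001
collar [[4.84621507e-01 1.05874218e-04 6.60000000e-02]]
silver diff 4.211749680715198
the job is handed in; nothing more can be done
```

The job is handed in at about 15 s of the 54 s allowed; sign-off gives no verdict. I lifted the puller from its holder and lowered it through the slot of the blue block in the bath. I then turned it 90°, pulled the block straight up, and set it on the cork pad. The puller was left standing in it, collar down, and the gripper opened and withdrew about 150 mm upward.

**Last checks:**
- **Block position:** its measured centre is (0.485, 0.000), about 2 mm from the pad centre at (0.486, −0.001).
- **Puller:** the collar centre measures within 1 mm of the block centre. It stands upright with the collar down on the block.
- **Silver block:** it is still in its bay by eye. The before/after image patch differs by only about 4 grey levels, and I did not measure its position separately.
- **Forces:** while bringing the collar down I pushed about 1 mm too far and the wrist force reached 26 N, well under the limit. I backed off before opening. The tool force then read about zero.

Nothing failed. The one disagreement was a 2 mm sideways offset between the puller and the tool centre, seen before insertion and corrected.

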